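# Run the wing nut down on a spool stand

### The job

The spool on the red-armed stand is held by a brass wing nut that has been left loose. Push its wings round clockwise (seen from above) with a fingertip, stroke after stroke, until the nut is fully home on the spool and turns no further, then take the hand away. Only push: never pinch a wing between the fingers, do not lift the spool or shove the stand away, and leave everything else where it stands.

Things in the scene. Friction and masses are not known exactly. Their poses are not given: they have to be found in the camera images.
- wing_nut (a joint): Turn of the brass wing nut, rad: how far it is still unscrewed. 0 = fully home (a hard stop); grows counter-clockwise seen from above, so clockwise pushing lowers it. Starts between 3 and 5.6 (at most 6). Light steady friction (0.04 N m, about 1.3 N at a wing); it stays where it is left. Turning it down also lowers the nut by 6 mm a turn.
- nut_centre (a point): Point on the vertical axis of nut and spindle, level with the middle of the wings; 82 mm above the table when home. x points to wing a, z up. Hub 28 to 32 mm in diameter, from 15.5 mm below this point to 2.5 mm above it; wings 15 mm up and down. The spool's top face is 66 mm above the table.
- wing_a (a point): Centre of one wing, a round brass ear 30 mm in diameter, 9 mm thick, standing upright in the plane through the nut's axis; 31 mm from the axis, so the wings' tips sweep a circle of 46 mm radius. At home the line of the wings lies square to the steady arm, wing a at the stand's +y side.
- wing_b (a point): Centre of the other wing, just like wing a, on the opposite side of the axis.
- push_faces: The 3 mm thick outer layer on that side of both wings against which one pushes to turn the nut clockwise (for wing a, the layer on the +y side of its middle plane; for wing b, on the -y side). Origin on the nut's axis, 15.5 mm below nut_centre; axes as nut_centre. Pressing on these and on back_faces at once is a pinch.
- back_faces: The 3 mm thick outer layer on the other side of both wings. Origin and axes as push_faces.
- stand: Heavy (4.8 kg) loose steel spool stand. Origin on the table under the spindle's axis, z up, x towards its upright. Grey base plate 210 x 150 x 16 mm (x from -85 to +125 mm); 16 mm spindle on the z axis; red upright 24 x 24 mm at x = +97 mm, which carries the steady arm.
- steady_arm (a point): Middle of the top face of the stand's red steady arm: a bar 16 mm wide, 9 mm thick, top 116 mm above the table, from the upright to the spindle's top (stand x from -10 to +109 mm; this point at +50 mm). The turning wings pass beneath it, but a finger reaching down to them cannot pass through it: fingers can reach the wings all round except near the arm.
- spool: Cream plastic spool on the spindle under the nut, loose, 0.16 kg: flanges 100 mm in diameter, 50 mm tall, origin at the centre of its underside, which lies on the base plate (16 mm above the table).
- spool_b: Spare cream spool standing on the table beside the stand, flanges 100 mm, 50 mm tall; origin at the centre of its underside. Leave alone.
- spool_c: Another spare spool, same size, at the other side. Leave alone.
- bush: Small steel bush, 24 mm in diameter and 22 mm tall, standing on a corner of the stand's base plate; origin at the centre of its underside. Leave alone.
- wrench: Steel wrench 150 mm long lying on the table on the open side of the stand; origin under its middle. Leave alone.
- blue_bin: Blue plastic bin 150 x 100 x 65 mm with steel fittings, origin at the centre of its underside. Leave alone.
- green_carton: Green carton 130 x 100 x 60 mm with a white band, origin at the centre of its underside. Leave alone.
Mind the look-alikes: they are no part of the job. Leave any orange or pink look-alike of the spool alone.

How it is judged:
By the outcome, as a careful person would: the job done as asked, in the order asked, and still so for the second after the job is handed in, with the robot touching nothing.
It also fails if it takes over 45 s, if anything falls off the work surface, if the arm or the gripper's body presses on something with over 40 N, if the wrist force passes 120 N, or if a joint passes its speed limit or range.

### The arm

A 6-joint arm with a two-finger parallel gripper is mounted at the origin on the work surface. World frame = base frame: x ahead of the robot, y to its left, z up, the work surface at z = 0. Lengths are in m, angles in rad, forces in N, time in s.
With the tool pointing down it reaches from about 0.375 to 0.925 m from the base axis. Payload 5.7 kg.
Tool frame: the origin (TCP) lies between the finger pads; the fingertips stand 22 mm ahead of it and the grasp point (between the pads) lies 3 mm ahead of it (r.finger_overhang is the z of the fingertips in the tool frame, in m); z points along the fingers, y is the line along which they close (so a half turn about z gives the same grasp; the last joint's range is limited). The gripper opens to 85 mm and grips with 20 to 120 N. Pads are 22 mm wide; open, the fingers measure 114 mm over their backs; the gripper's body (76 mm by 85 mm) begins 54 mm behind the grasp point. The pads swing forward as they close: fully open they stand 13 mm farther back than shut.
Start: joints at [-1.287, 0.359, 1.51, -0, 1.272, -0.115], TCP at [0.233, -0.553, 0.218] pointing down, gripper open.
Joint ranges: [-2.97, 2.97], [-1.01, 2.36], [0.21, 2.38], [-0.96, 4.11], [0.2, 2.71], [-2.98, 2.98]. Speed limits (rad/s): [2.39, 2.39, 3.14, 3.14, 3.14, 3.14].

### API

Orientations are given as a rotation vector (axis times angle).
In Python, from bench import r gives the robot as it stands. The module is installed in compiled form; this text tells all that it offers.
- The arm moves only by the tool step_arm, never from a script. Its argument "moves" is one flat list of numbers, 7 for each row, row after row: the turn, a rotation vector about the world's x, y, z in units of 8 degrees (1.0 is 8 degrees), then the shift along the world's x, y, z in m, then the finger opening in m, from 0 to 0.0854. In form: [rx, ry, rz, dx, dy, dz, jaw, rx, ry, rz, dx, dy, dz, jaw, ...]. A call has 1 to 12 rows; each row shifts and turns the commanded pose from where the row before left it; what a row does not reach is not made up. A row lasts 1/10 s, in which the tool goes at most 50 mm and 8.59 degrees, less where a joint would pass 70% of its speed; a pose out of reach is approached as far as the arm can. A call with a gripper value outside its range is refused whole. The fingers move at their own pace and stop on an object; "newtons" is the grip in N (left out, the last holds). Time passes only in rows, so rows that do not move let the fingers close. It gives the time, the measured TCP pose, the force, the opening and the grip force at its end, in the units of the state.
- r.get_obs(): the state, without advancing time (a new reading comes with each control period).
- r.camera(name): name is "scene" or "top" or "wrist"; returns the picture (420x560x3 uint8, red, green, blue); there is no depth.
- r.calibration(name): a dict with "fx", "fy", "cx", "cy" (pixels), "D" ([k1, k2, p1, p2, k3] as OpenCV has them; the pictures are not rectified), "world_to_cam" (4x4, takes a point from world to camera coordinates). Camera axes: x right, y down, z forward; pixel columns grow to the right and rows downward; lengths in m; the calibration is good to about 2 mm. A picture is of the moment at which its call begins: read the wrist's pose just before it. calibration takes no time and is no camera call; for the wrist camera it gives the pose at the moment of the call.
- r.hand_in(): hands the job in; it is judged then, once.
Trained networks look in the newest picture that a camera, given by its name, has taken for a name from the list of things; names that differ only in an ending like _2 or _b are one class to them, and where a whole thing is asked for, a point or a joint stands for the part that bears it (a point fixed in the world has none). Each returns a list of dicts, best first, with "confidence" (0 to 1); they miss things now and then, are a little off and sometimes report something else, mostly with a low value. They report only what shows in the picture. A call takes as long as a camera call. They do not tell look-alikes from the thing itself.
- r.regions_of(camera, target): "region" (420x560 bool, what is visible of it) and "location" ([column, row] in pixels, amid what is visible of it).
The state is a dict: "time": time; "joints": joint angles; "dq": joint speeds; "effort": joint torques, N m; "ee_pos": TCP position; "eef_rot": TCP orientation; "contact_force": force on the tool from outside, world axes, zero at the start; "ft_torque": the same for the moment, N m; "grip_width": opening from 0.0 (shut) to 1.0 (fully open); "finger_force": force on a finger pad.
Only numpy, scipy, OpenCV 4.12 (cv2) and the standard library are available. Lean on these libraries where they do the work, as an engineer would, in place of code of your own. Each camera call takes 0.05 s, during which the arm holds its last target. There are 200 camera calls.

## Working session

There is one attempt and no reset: what is moved stays moved. The work goes in short steps, Python scripts to look and compute and a tool call to move; the robot and the scene stay as the last step left them, time stands still between calls to the robot, and variables do not carry over. Pictures are saved under pics/ and viewed, at most 13 in all, crops included, and the job is handed in when it is done.

Besides the shell and the picture viewer there is one more tool, called after "Call:" as a command line: name --argument value ..., lists and objects as JSON in quotes. step_arm: Moves the arm, as the interface text tells. Its arguments: {"type":"object","properties":{"moves":{"type":"array"},"newtons":{"type":"number"}},"required":["moves"]}

```bash
mkdir -p pics
cat > h.py <<'E'
import numpy as np, cv2
from bench import r
def cal(n):
    c=r.calibration(n);K=np.array([[c['fx'],0,c['cx']],[0,c['fy'],c['cy']],[0,0,1]]);return K,np.array(c['D']),np.array(c['world_to_cam'])
def ray(n,px,z,C=None):
    K,D,T=C or cal(n)
    u=cv2.undistortPoints(np.array([[px]],float),K,D)[0,0]
    R=T[:3,:3];o=-R.T@T[:3,3];d=R.T@np.array([u[0],u[1],1]);return o+d*(z-o[2])/d[2]
def proj(n,P,C=None):
    K,D,T=C or cal(n)
    return cv2.projectPoints(np.array(P,float).reshape(-1,3),cv2.Rodrigues(T[:3,:3])[0],T[:3,3],K,D)[0][:,0]
def save(n,f,box=None,s=1):
    im=r.camera(n)[:,:,::-1]
    if box: im=im[box[1]:box[3],box[0]:box[2]]
    cv2.imwrite('pics/'+f,cv2.resize(im,None,fx=s,fy=s,interpolation=cv2.INTER_CUBIC))
E
python3 - <<'E'
from h import *
save('top','a.png');save('scene','b.png')
for c in ('top','scene'):
  for t in ('wing_nut','spool','stand','steady_arm','wing_a','bush','wrench'):
    for d in r.regions_of(c,t)[:4]: print(c,t,round(d['confidence'],2),d['location'],d['region'].sum(), ray(c,d['location'],.09)[:2].round(3))
o=r.get_obs();print(o['time'],o['eef_rot'],o['grip_width'],r.finger_overhang)
E
```

```text
top spool 0.76 [233.5, 207.0] 825 [0.58  0.125]
top spool 0.72 [287.0, 229.6] 682 [ 0.509 -0.032]
top spool 0.65 [342.6, 241.8] 881 [ 0.469 -0.195]
top spool 0.63 [217.7, 259.3] 869 [0.426 0.174]
top stand 0.57 [297.1, 215.3] 2679 [ 0.551 -0.063]
top steady_arm 0.96 [292.4, 217.9] 2680 [ 0.544 -0.049]
top steady_arm 0.29 [289.9, 230.4] 75 [ 0.507 -0.041]
top wing_a 0.55 [288.0, 230.8] 35 [ 0.506 -0.035]
top bush 0.4 [409.9, 218.0] 1626 [ 0.535 -0.398]
top wrench 0.75 [270.7, 266.9] 355 [0.401 0.018]
scene wing_nut 0.56 [276.3, 191.0] 197 [ 0.526 -0.03 ]
scene wing_nut 0.38 [230.0, 172.5] 1104 [ 0.52  -0.166]
scene spool 0.88 [364.5, 199.9] 1218 [0.46  0.186]
scene spool 0.87 [278.0, 205.5] 835 [ 0.566 -0.008]
scene spool 0.85 [308.6, 290.2] 1606 [0.749 0.147]
scene spool 0.76 [230.4, 174.5] 1087 [ 0.525 -0.162]
scene stand 0.61 [258.8, 218.0] 2982 [ 0.619 -0.036]
scene steady_arm 0.78 [261.1, 217.9] 3033 [ 0.617 -0.031]
scene wing_a 0.76 [271.9, 194.6] 243 [ 0.541 -0.035]
scene bush 0.64 [304.5, 203.1] 83 [0.532 0.05 ]
scene wrench 0.63 [306.5, 181.1] 332 [0.464 0.029]
0.8 [-3.07930370e+00 -6.22273309e-01  2.10508442e-05] 1.0012703631120823 0.022
```

Run:
```python
import cv2,numpy as np
from h import *
a=cv2.imread('pics/a.png');b=cv2.imread('pics/b.png')
x=cv2.resize(a[170:290,190:350],None,fx=4.5,fy=4.5,interpolation=2)[:,:720]
cv2.imwrite('pics/a2.png',x)
x=cv2.resize(b[130:290,190:370],None,fx=4,fy=3.75,interpolation=2)
x=cv2.resize(b[140:270,195:355],None,fx=4.5,fy=4.5,interpolation=2)
cv2.imwrite('pics/b2.png',x)
```

```text
(no output)
```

View pics/a2.png

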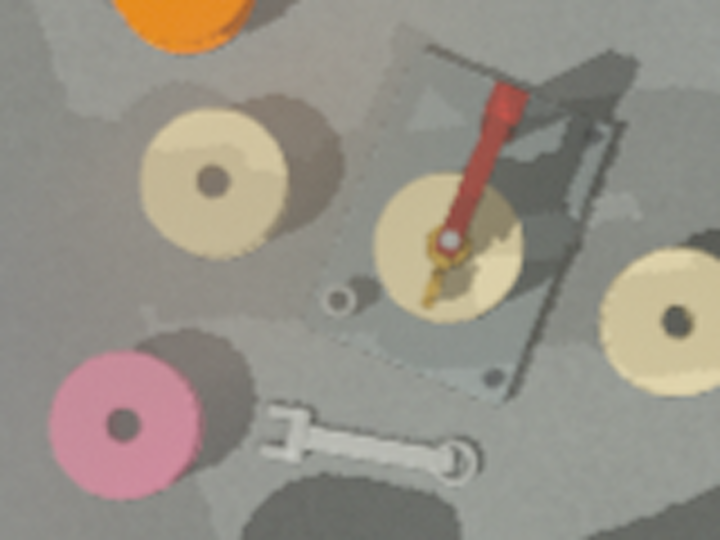

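View pics/b2.png

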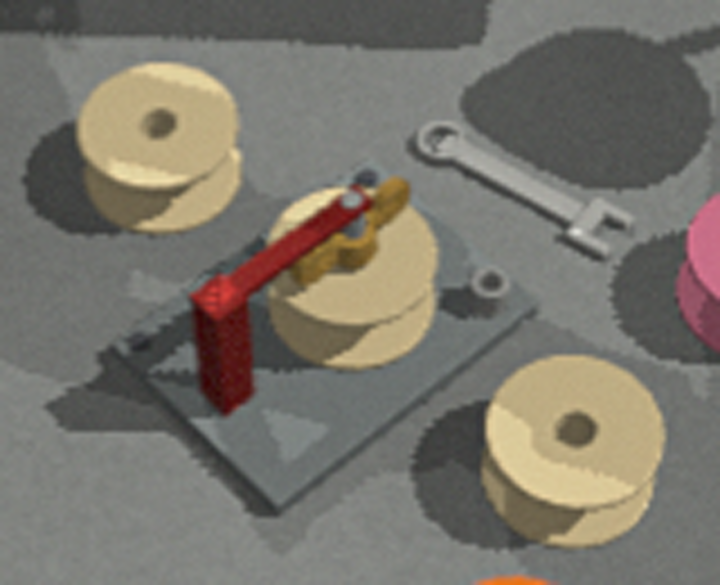

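The top crop shows the red-armed stand's spool at about (290,223) in full-picture pixels. The arm runs from there to the upright at (303,193), and one wing points to the open side at about (286,234). There are six spool-like things in view:
- The stand's spool, which is the only one under a red arm and a brass nut, so it is the one meant.
- The two cream spares, at (237,210) and (340,241).
- A pink look-alike at (217,264).
- An orange look-alike at (230,172).

The scene crop confirms the choice: brass wings lie roughly along the arm, so the turn is about 4.7 rad and wing b is on the open side.

Run:
```python
from h import *
from scipy.optimize import least_squares
from scipy.spatial.transform import Rotation as R
f=lambda pt,ps:least_squares(lambda P:np.r_[proj('top',P)[0]-pt,proj('scene',P)[0]-ps],[.5,-.04,.1])
for pt,ps in (((290,223.3),(273.2,184.4)),((303,192),(243.2,205.5)),((285.5,235),(283.5,182.5))):
    s=f(pt,ps);print(s.x.round(4),s.fun.round(1))
print(ray('top',(290,223.3),.116),ray('top',(303,192),.116),ray('scene',(273.2,184.4),.116),ray('scene',(243.2,205.5),.116))
o=r.get_obs();print(R.from_rotvec(o['eef_rot']).as_matrix().round(3),o['ee_pos'])
```

```text
[ 0.5255 -0.0398  0.112 ] [-0.4  0.2 -0.4 -0. ]
[ 0.6162 -0.0798  0.1143] [-0.5  0.2 -0.5 -0. ]
[ 0.4927 -0.0255  0.0889] [-0.6  0.2 -0.5 -0. ]
[ 0.52561225 -0.04091182  0.116     ] [ 0.61661685 -0.08121029  0.116     ] [ 0.5279576  -0.03760895  0.116     ] [ 0.61684937 -0.0780568   0.116     ]
[[ 0.922  0.388 -0.   ]
 [ 0.388 -0.922  0.   ]
 [-0.    -0.    -1.   ]] [ 0.23296652 -0.55290824  0.21848774]
```

Call:
step_arm --moves '[0,0,0.45,0.018,0.036,0,0,0,0,0.45,0.018,0.036,0,0,0,0,0.45,0.018,0.036,0,0,0,0,0.45,0.018,0.036,0,0,0,0,0.45,0.018,0.036,0,0,0,0,0.45,0.018,0.036,0,0,0,0,0.45,0.018,0.036,0,0,0,0,0.45,0.018,0.036,0,0,0,0,0.45,0.018,0.036,0,0,0,0,0.45,0.018,0.036,0,0,0,0,0.45,0.018,0.036,0,0,0,0,0.45,0.018,0.036,0,0]' --newtons 40

```text
time: 2.0
ee_pos: [0.4496, -0.1194, 0.2188]
eef_rot: [2.631, 1.715, 0.001]
contact_force: [1.1, -0.2, 0.5]
grip_width: -0.001
finger_force: 0.0
```

```bash
cat > st.py <<'E'
from h import *
from scipy.spatial.transform import Rotation as R
o=r.get_obs();M=R.from_rotvec(o['eef_rot']).as_matrix()
print('t',o['time'],'p',o['ee_pos'].round(4),'yaw',np.degrees(np.arctan2(M[1,1],M[0,1])).round(1),'tilt',M[2].round(3),'F',np.round(o['contact_force'],1),'g',round(o['grip_width'],3),'J',np.round(o['joints'],2))
E
python3 st.py
python3 - <<'E'
from h import *
C=cal('wrist');print(proj('wrist',[[.526,-.04,.116],[.6165,-.08,.116],[.4927,-.0255,.089]],C))
save('wrist','w1.png')
E
```

```text
t 2.0 p [ 0.4496 -0.1194  0.2188] yaw -23.8 tilt [ 0.     0.001 -1.   ] F [ 1.1 -0.2  0.5] g -0.001 J [-0.41  0.16  1.79 -0.    1.19  0.01]
[[335.85923588  65.93791311]
 [470.63651034  68.55989976]
 [284.97107094  69.03277401]]
```

View pics/w1.png

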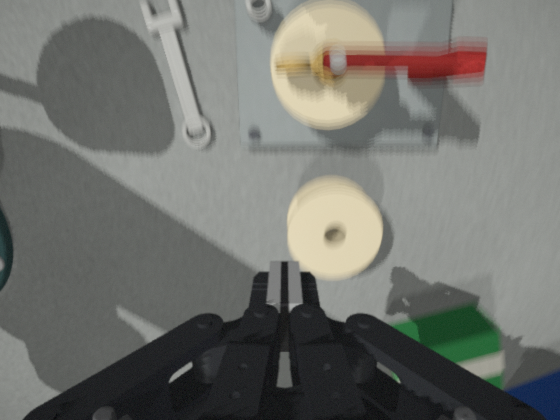

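The wrist view shows the screw over the spindle at about (337,61), the arm running right to (486,60), and the open-side wing at (292,65) along the arm's line. The picture is motion-blurred, so I'll move to the hover, settle and measure again.

Call:
step_arm --moves '[0,0,0,0.012,0.023,-0.01,0,0,0,0,0.012,0.023,-0.01,0,0,0,0,0.012,0.023,-0.01,0,0,0,0,0,0,0,0,0,0,0,0,0,0,0,0,0,0,0,0,0,0]'

```text
time: 2.65
ee_pos: [0.4849, -0.0527, 0.1888]
eef_rot: [2.634, 1.711, -0.0]
contact_force: [-0.2, 0.9, -1.3]
grip_width: 0.002
finger_force: 0.0
```

```bash
python3 st.py
python3 - <<'E'
from h import *
C=cal('wrist');print(proj('wrist',[[.526,-.04,.116],[.6165,-.08,.116],[.4927,-.0255,.089]],C))
save('wrist','w2.png')
E
```

```text
t 2.65 p [ 0.4849 -0.0527  0.1888] yaw -24.0 tilt [-0.  0. -1.] F [-0.2  0.9 -1.3] g 0.002 J [-0.25  0.23  1.78 -0.    1.13  0.17]
[[329.83884993 177.93888064]
 [469.10420274 178.07386874]
 [278.14682072 170.2946861 ]]
```

View pics/w2.png

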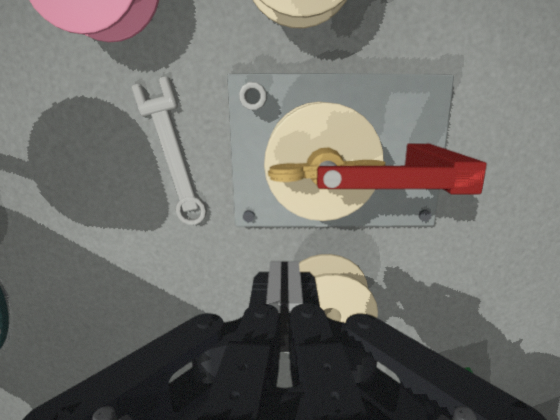

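The settled view has the screw at (332,178), against a predicted (330,178). Wing b is at about (287,173) and wing a's end at (375,164), so the wing line lies about 6° counter-clockwise of the arm (θ ≈ 4.8). The shut fingers are just behind wing b, so I descend and start the first stroke.

```bash
cat > plan.py <<'E'
# rows for a stroke: wing angle from a to b (deg), finger centre at radius rr, tangential offset d
import sys; from h import *
C=np.array([.527,-.0403])
def pos(a,rr,d):
    a=np.radians(a);return C+rr*np.array([np.cos(a),np.sin(a)])+d*np.array([-np.sin(a),np.cos(a)])
a,n,rr,d=map(float,sys.argv[1:5])
p=r.get_obs()['ee_pos'][:2]
if len(sys.argv)>5: p=pos(a+8,rr,d)
for k in range(int(n)):
    q=pos(a-8*k,rr,d);print(a-8*k,((q-p)*1000).round(1));p=q
E
python3 plan.py 162 18 .034 .0155
```

```text
162.0 [5.  8.2]
154.0 [-0.2  5.2]
146.0 [0.5 5.2]
138.0 [1.2 5.1]
130.0 [1.9 4.9]
122.0 [2.6 4.5]
114.0 [3.2 4.1]
106.0 [3.7 3.7]
98.0 [4.2 3.1]
90.0 [4.6 2.5]
82.0 [4.9 1.8]
74.0 [5.1 1.1]
66.0 [5.2 0.4]
58.0 [ 5.2 -0.3]
50.0 [ 5.1 -1. ]
42.0 [ 4.9 -1.7]
34.0 [ 4.6 -2.4]
26.0 [ 4.2 -3. ]
```

Call:
step_arm --moves '[0,0,0.5,0,0,-0.03,0,0,0,0.25,0,0,-0.03,0,0,0,0,0,0,-0.03,0,0,0,0,0,0,0,0]'

```text
time: 3.1
ee_pos: [0.4819, -0.0521, 0.096]
eef_rot: [-2.538, -1.843, 0.007]
contact_force: [-1.2, 0.1, -0.0]
grip_width: 0.001
finger_force: 0.0
```

```bash
python3 st.py
```

```text
t 3.1 p [ 0.4819 -0.0521  0.096 ] yaw -18.0 tilt [-0.001 -0.006 -1.   ] F [-1.2  0.1 -0. ] g 0.001 J [-0.25  0.36  1.89 -0.    0.9   0.06]
```

Call:
step_arm --moves '[0,0,0,0.004,0.004,0,0,0,0,0,0.004,0.004,0,0,0,0,-1,0,0.005,0,0,0,0,-1,0.0005,0.005,0,0,0,0,-1,0.001,0.005,0,0,0,0,-1,0.002,0.005,0,0,0,0,-1,0.0025,0.0045,0,0,0,0,-1,0.003,0.004,0,0,0,0,0,0,0,0,0]'

```text
time: 4.0
ee_pos: [0.5041, -0.015, 0.1003]
eef_rot: [3.072, 0.653, 0.006]
contact_force: [-0.3, 0.2, -0.2]
grip_width: -0.003
finger_force: 0.0
```

```bash
python3 st.py;python3 plan.py 114 12 .034 .0155
python3 - <<'E'
from h import *
save('wrist','w3.png')
E
```

```text
t 4.0 p [ 0.5041 -0.015   0.1003] yaw -66.0 tilt [ 0.003  0.002 -1.   ] F [-0.3  0.2 -0.2] g -0.003 J [-0.17  0.37  1.85  0.    0.92  0.98]
114.0 [-5.1 -0.5]
106.0 [3.7 3.7]
98.0 [4.2 3.1]
90.0 [4.6 2.5]
82.0 [4.9 1.8]
74.0 [5.1 1.1]
66.0 [5.2 0.4]
58.0 [ 5.2 -0.3]
50.0 [ 5.1 -1. ]
42.0 [ 4.9 -1.7]
34.0 [ 4.6 -2.4]
26.0 [ 4.2 -3. ]
```

View pics/w3.png

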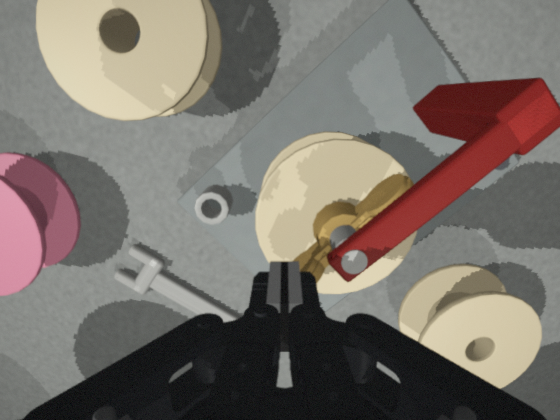

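Run:
```python
from h import *
o=r.get_obs();p=o['ee_pos'];C=cal('wrist')
print(proj('wrist',[p,p-[0,0,.022],[.527,-.0403,.116],[.6165,-.08,.116]],C).round(0))
for z,a in((.0865,0),(.1015,0),(.0865,156),(.0865,162),(.0865,130),(.0865,114)):
  a=np.radians(a)
  for s in(1,-1):
    q=[.527+s*.046*np.cos(a),-.0403+s*.046*np.sin(a),z];print(z,np.degrees(a).round(),s,proj('wrist',[q],C)[0].round(0))
im=cv2.imread('pics/w3.png')[120:330,200:460];cv2.imwrite('pics/w3c.png',cv2.resize(im,None,fx=2.8,fy=2.8,interpolation=2))
```

```text
[[283. 265.]
 [283. 247.]
 [353. 259.]
 [535. 116.]]
0.0865 0.0 1 [384. 158.]
0.0865 0.0 -1 [306. 301.]
0.1015 0.0 1 [393. 164.]
0.1015 0.0 -1 [308. 317.]
0.0865 156.0 1 [280. 284.]
0.0865 156.0 -1 [411. 180.]
0.0865 162.0 1 [286. 289.]
0.0865 162.0 -1 [406. 173.]
0.0865 130.0 1 [262. 256.]
0.0865 130.0 -1 [426. 213.]
0.0865 114.0 1 [258. 234.]
0.0865 114.0 -1 [426. 235.]
```

View pics/w3c.png

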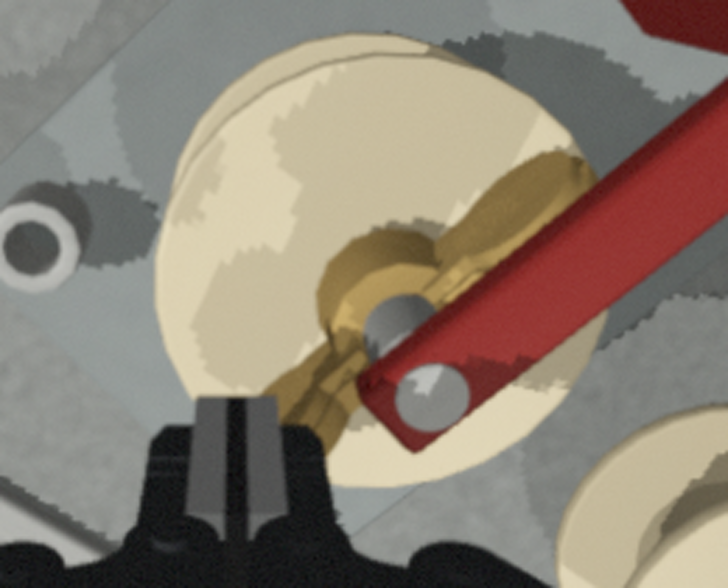

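The crop shows the nut hardly turned. The wing line still lies along the arm, with wing b at about (305,265) and the fingers over its outer end, so the fingers passed above it. I need to find where the fingertip really is.

```bash
python3 - <<'E'
from h import *
from scipy.spatial.transform import Rotation as R
o=r.get_obs();p=o['ee_pos'];C=cal('wrist');M=R.from_rotvec(o['eef_rot']).as_matrix()
T=C[2];o_=-T[:3,:3].T@T[:3,3];print('cam in tool mm',(M.T@(o_-p)*1000).round(0),'axes in tool',(M.T@T[:3,:3].T).round(2).tolist())
for s in(-30,-20,-10,0,10,22):
  print(s,[proj('wrist',[p+M@np.array([x,y,s])/1000],C)[0].round(0).tolist() for x,y in((0,0),(-11,0),(11,0),(0,14.5))])
E
python3 st.py
```

```text
cam in tool mm [  82.    1. -157.] axes in tool [[-0.0, -0.95, -0.32], [1.0, -0.0, -0.0], [0.0, -0.32, 0.95]]
-30 [[283.0, 297.0], [283.0, 318.0], [283.0, 275.0], [316.0, 297.0]]
-20 [[283.0, 285.0], [283.0, 305.0], [283.0, 264.0], [314.0, 285.0]]
-10 [[283.0, 274.0], [283.0, 294.0], [283.0, 254.0], [313.0, 274.0]]
0 [[283.0, 265.0], [283.0, 283.0], [283.0, 245.0], [311.0, 265.0]]
10 [[283.0, 256.0], [283.0, 274.0], [283.0, 237.0], [310.0, 256.0]]
22 [[283.0, 247.0], [283.0, 264.0], [283.0, 229.0], [308.0, 247.0]]
t 4.05 p [ 0.5036 -0.0153  0.1   ] yaw -65.7 tilt [ 0.003  0.002 -1.   ] F [0.2 1.1 0.3] g -0.001 J [-0.17  0.37  1.85  0.    0.92  0.98]
```

Call:
step_arm --moves '[0,0,0,0,0,0.02,0,0,0,0.6,0,0,0.02,0,0,0,0.95,-0.005,-0.009,0,0,0,0,0.95,-0.005,-0.009,0,0,0,0,0.95,-0.005,-0.009,0,0,0,0,0.95,-0.005,-0.009,0,0,0,0,0.95,0,0,-0.01,0,0,0,0,0,0,-0.015,0,0,0,0,0,0,-0.015,0,0,0,0,0,0,0,0,0,0,0,0,0,0,0]'

```text
time: 5.15
ee_pos: [0.4822, -0.0515, 0.099]
eef_rot: [2.62, 1.733, 0.0]
contact_force: [0.1, -0.5, 0.1]
grip_width: -0.002
finger_force: 0.0
```

```bash
python3 st.py
```

```text
t 5.15 p [ 0.4822 -0.0515  0.099 ] yaw -23.0 tilt [ 0.  0. -1.] F [ 0.1 -0.5  0.1] g -0.002 J [-0.25  0.35  1.89 -0.    0.9   0.15]
```

Call:
step_arm --moves '[0,0,0,0,0,-0.004,0,0,0,0,0,0,-0.004,0,0,0,0,0,0,0,0]'

```text
time: 5.45
ee_pos: [0.4818, -0.0513, 0.0904]
eef_rot: [-2.621, -1.731, 0.0]
contact_force: [0.1, -0.6, 0.4]
grip_width: -0.0
finger_force: 0.0
```

Call:
step_arm --moves '[0,0,0,0,0,-0.003,0,0,0,0,0,0,-0.003,0,0,0,0,0,0,0,0]'

```text
time: 5.75
ee_pos: [0.4816, -0.0513, 0.084]
eef_rot: [-2.621, -1.73, 0.001]
contact_force: [-1.3, -0.6, 0.5]
grip_width: 0.002
finger_force: 0.0
```

```bash
python3 st.py
python3 - <<'E'
from h import *
save('scene','s4.png',(215,130,345,230),6)
o=r.get_obs();p=o['ee_pos'];print(proj('scene',[p,p-[0,0,.022],p+[0,0,.018]])-[215,130])
E
```

```text
t 5.75 p [ 0.4816 -0.0513  0.084 ] yaw -23.1 tilt [-0.    -0.001 -1.   ] F [-1.3 -0.6  0.5] g 0.002 J [-0.25  0.37  1.9   0.    0.87  0.16]
[[60.54371807 47.41081531]
 [60.50391593 52.54839605]
 [60.57717919 43.09366441]]
```

View pics/s4.png

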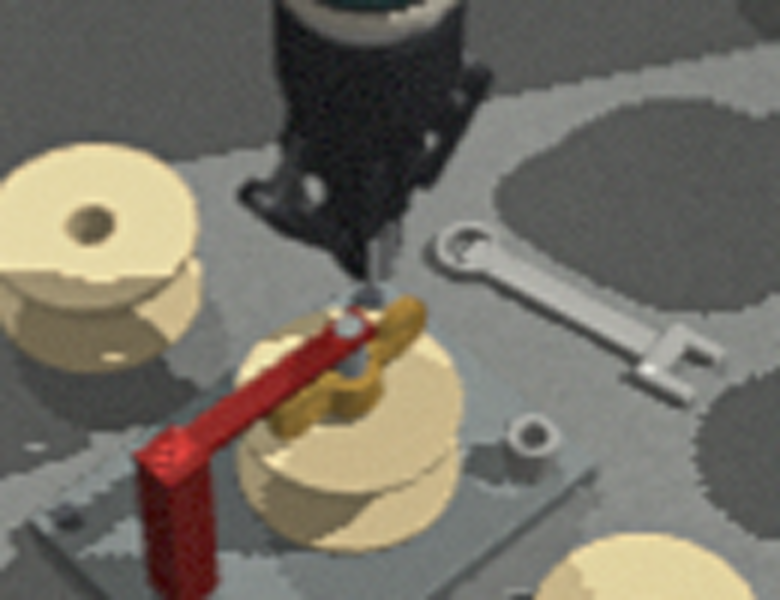

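In the scene crop the shut fingertip ends at about (370,283) in the crop. That is the projection of the TCP itself, not of a point 22 mm below it. The shut fingertip is therefore roughly level with the TCP, so I go lower with the force watched.

Call:
step_arm --moves '[0,0,0,0,0,-0.004,0,0,0,0,0,0,-0.003,0,0,0,0,0,0,0,0]'

```text
time: 6.1
ee_pos: [0.4816, -0.0513, 0.077]
eef_rot: [-2.621, -1.73, 0.001]
contact_force: [0.9, -0.1, 0.2]
grip_width: -0.002
finger_force: 0.0
```

```bash
python3 st.py; python3 plan.py 160 18 .034 .0155
```

```text
t 6.1 p [ 0.4816 -0.0513  0.077 ] yaw -23.2 tilt [-0.    -0.001 -1.   ] F [ 0.9 -0.1  0.2] g -0.002 J [-0.25  0.38  1.91  0.    0.85  0.16]
160.0 [8.2 8.1]
152.0 [-0.   5.2]
144.0 [0.7 5.2]
136.0 [1.4 5. ]
128.0 [2.1 4.8]
120.0 [2.7 4.4]
112.0 [3.3 4. ]
104.0 [3.8 3.5]
96.0 [4.3 3. ]
88.0 [4.7 2.3]
80.0 [4.9 1.7]
72.0 [5.1 1. ]
64.0 [5.2 0.2]
56.0 [ 5.2 -0.5]
48.0 [ 5.1 -1.2]
40.0 [ 4.9 -1.9]
32.0 [ 4.5 -2.6]
24.0 [ 4.1 -3.2]
```

Call:
step_arm --moves '[0,0,0,0.004,0.004,0,0,0,0,0,0.004,0.004,0,0,0,0,-1,0,0.005,0,0,0,0,-1,0.0005,0.005,0,0,0,0,-1,0.0015,0.005,0,0,0,0,-1,0.002,0.005,0,0,0,0,0,0,0,0,0]'

```text
time: 6.8
ee_pos: [0.4946, -0.0228, 0.0776]
eef_rot: [2.998, 0.94, 0.001]
contact_force: [0.2, 0.1, 0.2]
grip_width: -0.002
finger_force: 0.0
```

```bash
python3 st.py
python3 - <<'E'
from h import *
save('wrist','w5.png',(160,110,460,320),2.6)
E
```

```text
t 6.8 p [ 0.4946 -0.0228  0.0776] yaw -55.2 tilt [ 0.  0. -1.] F [0.2 0.1 0.2] g -0.002 J [-0.19  0.39  1.89  0.    0.86  0.78]
```

View pics/w5.png

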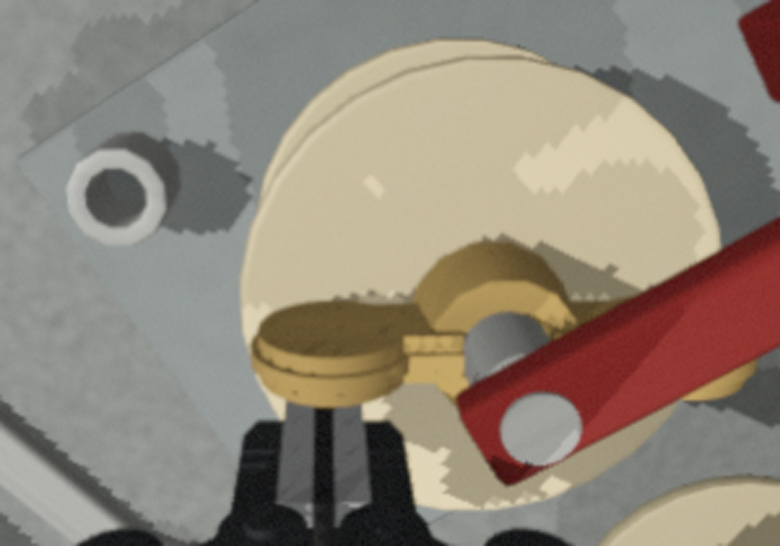

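The wing now lies square across the fingertips, with wing b at about (330,350) in the crop and the finger behind it, so it is being pushed. I continue the stroke.

Call:
step_arm --moves '[0,0,-1,0.0025,0.0045,0,0,0,0,-1,0.0035,0.004,0,0,0,0,-1,0.004,0.0035,0,0,0,0,-1,0.0045,0.003,0,0,0,0,-1,0.0045,0.0025,0,0,0,0,-1,0.005,0.0015,0,0,0,0,-1,0.005,0.001,0,0,0,0,0,0,0,0,0]'

```text
time: 7.65
ee_pos: [0.5234, -0.0033, 0.0774]
eef_rot: [-3.089, 0.573, -0.0]
contact_force: [0.5, 0.0, 0.4]
grip_width: 0.001
finger_force: 0.0
```

```bash
python3 st.py; python3 plan.py 64 6 .034 .0155
```

```text
t 7.65 p [ 0.5234 -0.0033  0.0774] yaw -111.0 tilt [ 0. -0. -1.] F [0.5 0.  0.4] g 0.001 J [-0.14  0.43  1.83  0.    0.89  1.8 ]
64.0 [4.5 0.4]
56.0 [ 5.2 -0.5]
48.0 [ 5.1 -1.2]
40.0 [ 4.9 -1.9]
32.0 [ 4.5 -2.6]
24.0 [ 4.1 -3.2]
```

Call:
step_arm --moves '[0,0,-1,0.0045,0.0005,0,0,0,0,-1,0.005,-0.0005,0,0,0,0,-1,0.005,-0.001,0,0,0,0,-1,0.005,-0.002,0,0,0,0,-1,0.0045,-0.0025,0,0,0,0,-1,0.004,-0.003,0,0,0,0,0,0,0,0,0]'

```text
time: 8.35
ee_pos: [0.5513, -0.0122, 0.0775]
eef_rot: [-2.59, 1.777, -0.001]
contact_force: [0.0, -0.6, 0.1]
grip_width: -0.002
finger_force: 0.0
```

```bash
python3 st.py
python3 - <<'E'
from h import *
save('wrist','w6.png',(160,60,460,320),2.3)
E
```

```text
t 8.35 p [ 0.5513 -0.0122  0.0775] yaw -158.9 tilt [ 0. -0. -1.] F [ 0.  -0.6  0.1] g -0.002 J [-0.15  0.46  1.76  0.    0.92  2.63]
```

View pics/w6.png

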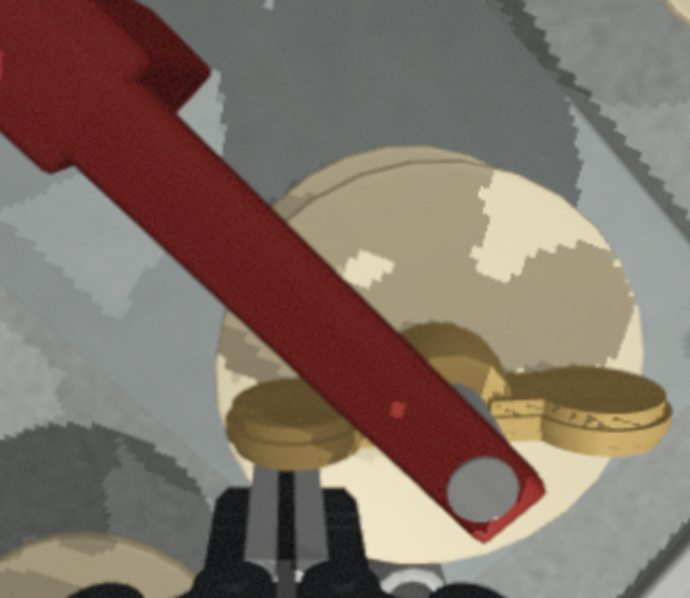

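The first stroke is done. Wing b is at about (290,420) in the crop at the finger, and wing a is free at (600,410) on the open side. I back off, lift, turn the hand back half a turn and go behind wing a.

Call:
step_arm --moves '[0,0,0,-0.0045,0.009,0,0,0,0,0,0,0,0.023,0,0,0,1,0,0,0.023,0,0,0,1,0,0,0.023,0,0,0,1,-0.005,-0.0095,0,0,0,0,1,-0.005,-0.0095,0,0,0,0,1,-0.005,-0.0095,0,0,0,0,1,-0.005,-0.0095,0,0,0,0,1,-0.005,-0.0095,0,0,0,0,1,-0.005,-0.0095,0,0,0,0,1,-0.005,-0.0095,0,0,0,0,1,-0.005,-0.0095,0,0]'

```text
time: 9.6
ee_pos: [0.5056, -0.0784, 0.1465]
eef_rot: [-3.126, -0.314, 0.0]
contact_force: [0.4, -0.4, 0.3]
grip_width: -0.002
finger_force: 0.0
```

Call:
step_arm --moves '[0,0,1,0,0,0,0,0,0,1,0,0,0,0,0,0,1,0,0,0,0,0,0,1,0,0,0,0,0,0,1,0,0,0,0,0,0,1,0,0,0,0,0,0,1,0,0,0,0,0,0,1,0,0,0,0,0,0,1,0,0,0,0,0,0,1,0,0,0,0,0,0,1,0,0,0,0,0,0,1,0,0,0,0]'

```text
time: 10.8
ee_pos: [0.5058, -0.078, 0.1465]
eef_rot: [-1.858, -2.533, 0.0]
contact_force: [-0.1, 0.7, 0.5]
grip_width: 0.006
finger_force: 0.0
```

```bash
python3 st.py
python3 - <<'E'
from h import *
o=r.get_obs();print((o['ee_pos']-[.5053,-.0786,.0765]).round(4))
E
```

```text
t 10.8 p [ 0.5058 -0.078   0.1465] yaw 17.5 tilt [ 0. -0. -1.] F [-0.1  0.7  0.5] g 0.006 J [-0.29  0.32  1.78  0.    1.04 -0.59]
[0.0005 0.0006 0.07  ]
```

Call:
step_arm --moves '[0,0,0,0,0,-0.03,0,0,0,0,0,0,-0.03,0,0,0,0,0,0,-0.01,0,0,0,0,0,0,-0.002,0,0,0,0,0,0,0,0]'

```text
time: 11.3
ee_pos: [0.5066, -0.0787, 0.0749]
eef_rot: [1.87, 2.524, 0.0]
contact_force: [0.1, 0.3, 0.7]
grip_width: 0.0
finger_force: 0.0
```

```bash
python3 st.py; python3 plan.py 201 18 .034 .0155
```

```text
t 11.3 p [ 0.5066 -0.0787  0.0749] yaw 16.9 tilt [-0.  0. -1.] F [0.1 0.3 0.7] g 0.0 J [-0.29  0.42  1.85 -0.    0.87 -0.58]
201.0 [-5.8 11.7]
193.0 [-3.5  3.9]
185.0 [-2.9  4.3]
177.0 [-2.2  4.7]
169.0 [-1.6  5. ]
161.0 [-0.9  5.1]
153.0 [-0.1  5.2]
145.0 [0.6 5.2]
137.0 [1.3 5. ]
129.0 [2.  4.8]
121.0 [2.6 4.5]
113.0 [3.2 4.1]
105.0 [3.8 3.6]
97.0 [4.2 3. ]
89.0 [4.6 2.4]
81.0 [4.9 1.7]
73.0 [5.1 1. ]
65.0 [5.2 0.3]
```

Call:
step_arm --moves '[0,0,0.5,-0.003,0.006,0,0,0,0,0,-0.003,0.006,0,0,0,0,-1,-0.0035,0.004,0,0,0,0,-1,-0.003,0.0045,0,0,0,0,-1,-0.002,0.0045,0,0,0,0,-1,-0.0015,0.005,0,0,0,0,-1,-0.001,0.005,0,0,0,0,-1,0,0.005,0,0,0,0,-1,0.0005,0.005,0,0,0,0,-1,0.0015,0.005,0,0,0,0,-1,0.002,0.005,0,0,0,0,0,0,0,0,0]'

```text
time: 12.5
ee_pos: [0.4939, -0.0234, 0.0753]
eef_rot: [2.963, 1.042, 0.002]
contact_force: [0.2, -0.3, -0.2]
grip_width: -0.001
finger_force: 0.0
```

```bash
python3 st.py; python3 plan.py 121 9 .034 .0155
python3 - <<'E'
from h import *
save('wrist','w7.png',(160,60,460,320),2.3)
E
```

```text
t 12.5 p [ 0.4939 -0.0234  0.0753] yaw -51.2 tilt [ 0.001  0.001 -1.   ] F [ 0.2 -0.3 -0.2] g -0.001 J [-0.19  0.4   1.89  0.    0.85  0.71]
121.0 [2.3 4.3]
113.0 [3.2 4.1]
105.0 [3.8 3.6]
97.0 [4.2 3. ]
89.0 [4.6 2.4]
81.0 [4.9 1.7]
73.0 [5.1 1. ]
65.0 [5.2 0.3]
57.0 [ 5.2 -0.4]
```

View pics/w7.png

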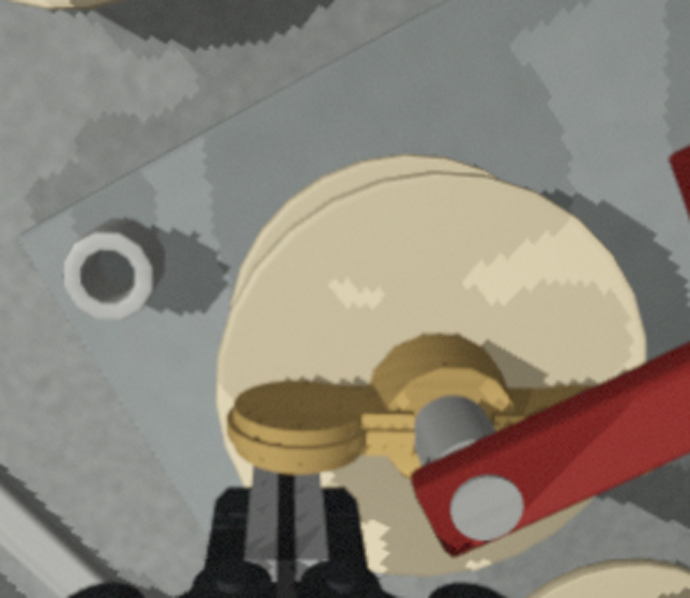

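Wing a lies square on the fingertips at about (300,425) in the crop, and the stroke goes on.

Call:
step_arm --moves '[0,0,-1,0.0025,0.0045,0,0,0,0,-1,0.003,0.004,0,0,0,0,-1,0.004,0.0035,0,0,0,0,-1,0.004,0.003,0,0,0,0,-1,0.0045,0.0025,0,0,0,0,-1,0.005,0.0015,0,0,0,0,0,0,0,0,0]'

```text
time: 13.25
ee_pos: [0.517, -0.0049, 0.0748]
eef_rot: [-3.132, 0.248, -0.001]
contact_force: [-0.7, 0.7, -0.6]
grip_width: -0.002
finger_force: 0.0
```

Call:
step_arm --moves '[0,0,-0.5,0.0025,0.0005,0,0,0,0,-0.5,0.0025,0.0005,0,0,0,0,0,0,0,0,0]'

```text
time: 13.55
ee_pos: [0.5215, -0.004, 0.0747]
eef_rot: [-3.107, 0.461, -0.0]
contact_force: [-0.5, 0.2, -0.2]
grip_width: 0.007
finger_force: 0.1
```

Call:
step_arm --moves '[0,0,-0.4,0.002,0,0,0,0,0,0,0,0,0,0]'

```text
time: 13.75
ee_pos: [0.5234, -0.004, 0.0746]
eef_rot: [-3.093, 0.548, -0.0]
contact_force: [0.2, 0.6, 0.8]
grip_width: 0.002
finger_force: 0.2
```

```bash
python3 st.py
```

```text
t 13.75 p [ 0.5234 -0.004   0.0746] yaw -110.1 tilt [ 0. -0. -1.] F [0.2 0.6 0.8] g 0.002 J [-0.14  0.43  1.83  0.    0.88  1.78]
```

Call:
step_arm --moves '[0,0,-0.25,0.0015,0,0,0,0,0,0,0,0,0,0]'

```text
time: 13.95
ee_pos: [0.5248, -0.004, 0.0746]
eef_rot: [-3.083, 0.603, -0.0]
contact_force: [-1.2, 0.2, -0.0]
grip_width: -0.001
finger_force: 0.3
```

Call:
step_arm --moves '[0,0,-0.2,0.001,0,0,0,0,0,0,0,0,0,0]'

```text
time: 14.15
ee_pos: [0.5257, -0.0039, 0.0745]
eef_rot: [-3.073, 0.651, 0.0]
contact_force: [-0.5, 1.2, 0.9]
grip_width: -0.001
finger_force: 0.7
```

Call:
step_arm --moves '[0,0,0,0.001,0,0,0,0,0,0,0,0,0,0]'

```text
time: 14.35
ee_pos: [0.526, -0.0038, 0.0743]
eef_rot: [3.073, -0.651, -0.003]
contact_force: [-4.1, 0.4, 1.4]
grip_width: 0.0
finger_force: 1.9
```

Call:
step_arm --moves '[0,0,0,0.001,0,0,0,0,0,0,0,0,0,0]'

```text
time: 14.55
ee_pos: [0.5262, -0.0037, 0.0742]
eef_rot: [3.073, -0.651, -0.005]
contact_force: [-5.7, 0.6, 4.6]
grip_width: -0.001
finger_force: 2.8
```

Call:
step_arm --moves '[0,0,0,0.0015,0,0,0,0,0,0,0,0,0,0]'

```text
time: 14.75
ee_pos: [0.5264, -0.0036, 0.0739]
eef_rot: [3.073, -0.651, -0.009]
contact_force: [-8.5, -0.2, 4.9]
grip_width: 0.0
finger_force: 3.9
```

```bash
python3 st.py
python3 - <<'E'
from h import *
save('wrist','w8.png',(160,60,460,320),2.3)
E
```

```text
t 14.75 p [ 0.5264 -0.0036  0.0739] yaw -113.9 tilt [-0.005  0.002 -1.   ] F [-8.5 -0.2  4.9] g 0.0 J [-0.14  0.44  1.82 -0.    0.89  1.85]
```

View pics/w8.png

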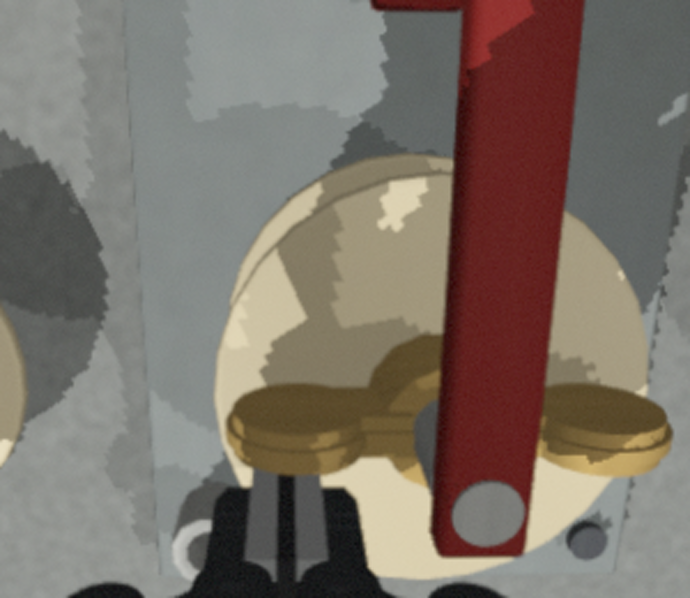

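The wing line is now square to the arm, and the push force rises to 8.5 N with no further motion, so the nut is home. I back off and lift away.

Call:
step_arm --moves '[0,0,0,-0.008,0.003,0,0,0,0,0,-0.008,0.003,0,0,0,0,0,0,0,0.02,0,0,0,0,0,0,0.04,0,0,0,0,0,0,0.04,0,0,0,0,-0.01,0.02,0.04,0,0,0,0,-0.01,0.02,0.02,0,0,0,0,0,0,0,0,0,0,0,0,0,0,0]'

```text
time: 15.7
ee_pos: [0.4938, 0.0422, 0.2347]
eef_rot: [-3.074, 0.65, -0.004]
contact_force: [-0.2, -0.4, -0.2]
grip_width: 0.003
finger_force: 0.0
```

```bash
python3 st.py
python3 - <<'E'
from h import *
save('scene','s9.png',(195,140,355,270),4.5)
E
```

```text
t 15.7 p [0.4938 0.0422 0.2347] yaw -113.9 tilt [ 0.002 -0.    -1.   ] F [-0.2 -0.4 -0.2] g 0.003 J [-0.05  0.19  1.71 -0.    1.24  1.93]
```

View pics/s9.png

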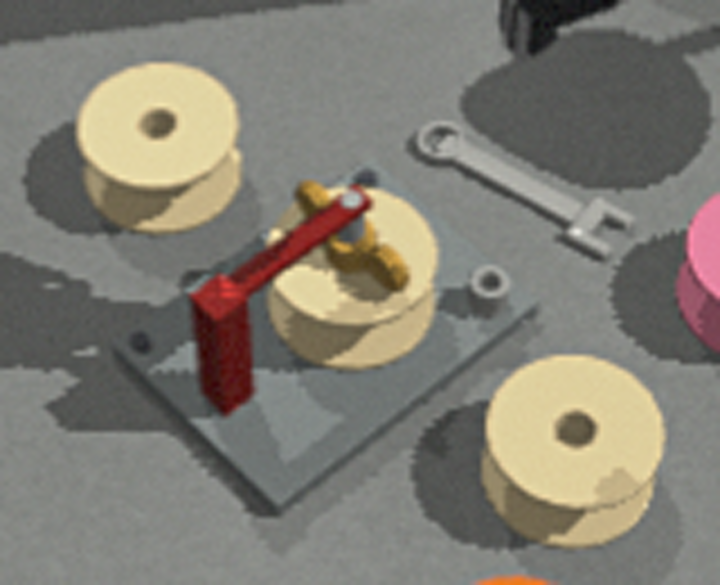

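The wings are square to the arm, from (315,190) to (395,270) in the crop. The stand, spools, bush and wrench are where they were at the start, and the hand is clear.

```bash
python3 -c "
from bench import r
print(r.hand_in())"
```

```text
the job is handed in; nothing more can be done
None
```

The wing nut is turned clockwise to its stop on the spool using pushes only. The hand is withdrawn, nothing else looks moved in the last picture, and the job is handed in at 15.75 s.

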